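Lean the tall chopping board to dry

ROBOT

A 6-joint arm with a two-finger parallel gripper is mounted at the origin on a cart in front of the work surface, level with it; the furniture and walls round the work are solid. World frame = base frame: x ahead of the robot, y to its left, z up, the work surface at z = 0. Lengths are in mm, angles in rad, forces in N, time in s.
With the tool pointing down it reaches from about 350 to 975 mm from the base axis. Payload 7.1 kg.
Tool frame: the origin (TCP) lies midway between the tips of the shut fingers; the grasp point (between the pads) lies 19 mm behind it (ctrl.pinch_z is the distance from the TCP to the grasp point, in mm); z points along the fingers, y is the direction in which the jaws open and shut (so a half turn about z gives the same grasp; the last joint's range is limited). The gripper opens to 88 mm and grips with 3 to 60 N. Pads are 20 mm wide; open, the fingers measure 115 mm over their backs; the gripper's body (75 mm by 178 mm) begins 61 mm behind the grasp point.
Start: joints at [-1.17, 0.423, 1.63, -0, 1.089, -0.019], TCP at [254.751, -570.707, 191.975] pointing down, gripper open.
Joint ranges: [-3, 3], [-0.9, 2.11], [0.09, 2.58], [-1.31, 4.45], [0.11, 2.69], [-2.54, 2.54]. Speed limits (rad/s): [2.39, 2.39, 3.01, 3.14, 3.14, 3.14].

INTERFACE

Orientations are given as a rotation vector (axis times angle).
In Python, from workcell import ctrl gives the robot as it stands.
- The arm moves only by the tool jog_arm, never from a script. Its arguments are lists of equal length, an entry for each row: "xyz": the shift along the world's x, y, z in mm, a list of three; "yaw": the turn about the world's z in degrees. A call has 1 to 20 rows; each row shifts and turns the pose as measured when the row begins; what a row does not reach is not made up. A row lasts 1/12 s, in which the tool goes at most 41.7 mm and 7.16 degrees, less where a joint would pass 70% of its speed; a pose out of reach is approached as far as the arm can. A call with a gripper value outside its range is refused whole. "gripper" is the closure, from 0 (fully open) to 1 (shut), set as the call begins (left out, the last holds). The fingers move at their own pace and stop on an object; the grip force is fixed at half the most. Time passes only in rows, so rows that do not move let the fingers close. It gives the time, the measured TCP pose, the force and the opening at its end, in the units of the state.
- ctrl.get_obs(): the state, without advancing time (a new reading comes with each control period).
- ctrl.get_image(name): name is "scene" or "top" or "wrist"; returns a dict with "img" (480x640x3 uint8, blue, green, red), "K" (3x3 intrinsics, pixels), "R" (3x3) and "t" (3): a world point X has camera coordinates R X + t. Camera axes: x right, y down, z forward; pixel columns grow to the right and rows downward; lengths in mm; the calibration is good to about 2 mm. A picture is of the moment at which its call begins. There is no depth.
- ctrl.close_job(): hands the job in, once; it reports no verdict.
Trained networks look in a picture, given as the dict that the camera call returned (one of the last four; its "shot" number tells which), for a name from the list of things; names that differ only in an ending like _2 or _b are one class to them, and where a whole thing is asked for, a point or a joint stands for the part that bears it (a point fixed in the world has none). Each returns a list of dicts, best first, with "confidence" (0 to 1); they miss things now and then, are a little off and sometimes report something else, mostly with a low value. They report only what shows in the picture. A call takes as long as a camera call. They do not tell look-alikes from the thing itself.
- ctrl.find_in(picture, thing): "centre" ([column, row] as shares, 0 to 1, of the picture: columns of its width, rows of its height, amid what is visible of it).
- ctrl.regions_of(picture, thing): "region" (480x640 bool, what is visible of it) and "centre" ([column, row] as shares, 0 to 1, of the picture: columns of its width, rows of its height, amid what is visible of it).
- ctrl.pinpoint(picture, thing): "centre" ([column, row] as shares, 0 to 1, of the picture: columns of its width, rows of its height: a listed point, or the origin of a listed thing).
The state is a dict: "t": time; "qpos": joint angles; "qvel": joint speeds; "joint_torque": joint torques, N m; "ee_pos": TCP position; "orientation": TCP orientation; "ft_force": force on the tool from outside, world axes, zero at the start; "moment": the same for the moment, N m; "width": finger opening in mm.
Only numpy, scipy, OpenCV 4.12 (cv2) and the standard library are available. Lean on these libraries where they do the work, as an engineer would, in place of code of your own. Each camera call takes 0.05 s, during which the arm holds its last target.

TASK

Put the tallest of the three chopping boards to dry: lift it out of the wire rack and stand it in the drying stand, about midway along, its foot in the tray behind the front lip and its back leaning against the low splash wall at a clear, safe slant, not bolt upright. Leave the other two boards standing in the rack.

Things in the scene. Friction and masses are not known exactly. Their poses are not given: they have to be found in the camera images.
- tall_board: Tallest of three boards of the same wood: 16 mm thick (x), 140 wide (y), 190 high (z), 0.3 kg; origin at its centre. Starts upright in any of three slots, 60 mm apart along x and open at both ends, of a fixed wire rack: underside at height 8 mm, wire hoops up to 58 mm on both faces, so lift it over 60 mm before moving it sideways. Its top edge, 198 mm up, can be pinched across the thickness from above.
- drying_stand: Fixed dark steel tray 260 mm long (y), open at its ends, floor at z = 6. Origin on the worktop under its middle; x from lip to wall, z up. Near side: lip, x = -40 to -30, top z = 26. Far side: upright splash wall, x = 30 to 42, top z = 116 (edges rounded 4 mm). With its foot against the lip the tall board leans 22 degrees, 8 mm from the lip 19 degrees, and reaches 70 mm past the wall's edge.
- wide_board: Lowest, widest board, same wood: 16 mm thick (x), 190 wide (y), 130 high (z); origin at its centre. Stands upright in another slot of the rack and stays there.
- small_board: Narrowest board, same wood: 16 mm thick (x), 120 wide (y), 155 high (z); origin at its centre. Stands upright in another slot of the rack and stays there.
Not all that is in view belongs to the job. Leave any purple look-alike of the small_board alone.

How it is judged:
By the outcome, as a careful person would: the job done as asked, in the order asked, and still so for the second after the job is handed in, with the robot touching nothing.
It also fails if it takes over 35 s, if anything falls off the work surface, if the arm or the gripper's body presses on something with over 40 N, if the wrist force passes 120 N, or if a joint passes its speed limit or range.

## Working session

There is one attempt and no reset: what is moved stays moved. The work goes in short steps, Python scripts to look and compute and a tool call to move; the robot and the scene stay as the last step left them, time stands still between calls to the robot, and variables do not carry over. Pictures are saved under pics/ and viewed, and the job is handed in when it is done.

Besides the shell and the picture viewer there is one more tool, called after "Request:" as name([rows], argument=value, ...), one row to a line, values as JSON. jog_arm: Moves the arm, as the interface text tells. Its arguments: {"type":"object","properties":{"xyz":{"type":"array","items":{"type":"array","items":{"type":"number"}}},"yaw":{"type":"array","items":{"type":"number"}},"gripper":{"type":"number"}},"required":["xyz","yaw"]}

```bash
mkdir -p pics
cat > h.py <<'E'
import numpy as np, cv2, pickle
from workcell import ctrl
def shot(name,fn):
    p=ctrl.get_image(name); cv2.imwrite('pics/'+fn,p['img']); return p
def ray_z(p,uv,z):
    K,R,t=map(np.array,(p['K'],p['R'],p['t'])); c=-R.T@t
    d=R.T@np.linalg.inv(K)@np.array([uv[0],uv[1],1.]); return c+d*(z-c[2])/d[2]
def proj(p,X):
    K,R,t=map(np.array,(p['K'],p['R'],p['t'])); c=K@(R@np.array(X,float)+t.ravel()); return c[:2]/c[2]
E
python3 - <<'E'
from h import *
for n in ['scene','top']:
    p=shot(n,n+'1.png'); pickle.dump(p,open(n+'1.pkl','wb'))
    print(n,-np.array(p['R']).T@np.array(p['t']))
    for th in ['tall_board','drying_stand','wide_board','small_board']:
        for r in ctrl.pinpoint(p,th)[:3]: print(th,(np.array(r['centre'])*[640,480]).round(1),round(r['confidence'],2))
E
```

```text
scene [-177.95353112  738.14227025  759.41814648]
tall_board [331.8 214.3] 0.79
drying_stand [230.7 380.3] 0.85
wide_board [373.2 252.2] 0.62
small_board [354.  232.2] 0.64
small_board [369.7 196.1] 0.62
top [ 364.41982298  -49.12026667 1051.72905359]
tall_board [382.3 211.1] 0.67
tall_board [188.8 274.5] 0.49
drying_stand [190.  274.6] 0.85
wide_board [379.2 269.3] 0.84
small_board [382.8 238.4] 0.95
small_board [467.6 201.3] 0.68
```

View pics/scene1.png

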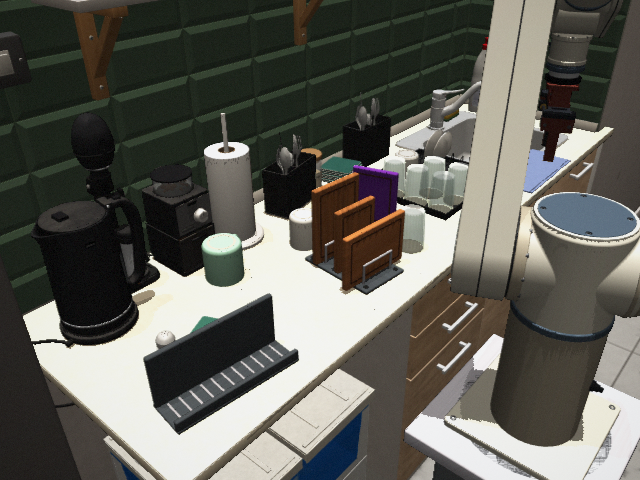

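View pics/top1.png

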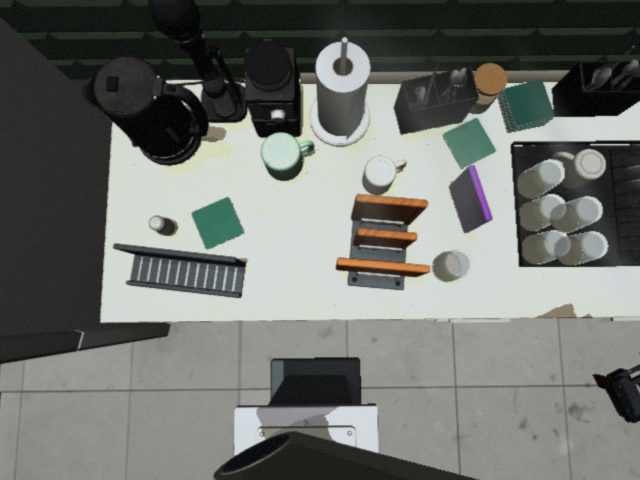

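The top view shows the rack near (380,240), with the tall board in its farthest slot (row ~205). The stand is at (188,272), turned slightly, and the purple decoy is at (470,200). Next I'll measure the top edges and the stand's yaw.

Run:
```python
from h import *
p=pickle.load(open('top1.pkl','rb'))
im=cv2.resize(p['img'][180:300,100:260],None,fx=5,fy=5,interpolation=cv2.INTER_NEAREST); cv2.imwrite('pics/c1.png',im)
im=cv2.resize(p['img'][180:300,325:455],None,fx=5,fy=5,interpolation=cv2.INTER_NEAREST); cv2.imwrite('pics/c2.png',im)
```

```text
(no output)
```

View pics/c1.png

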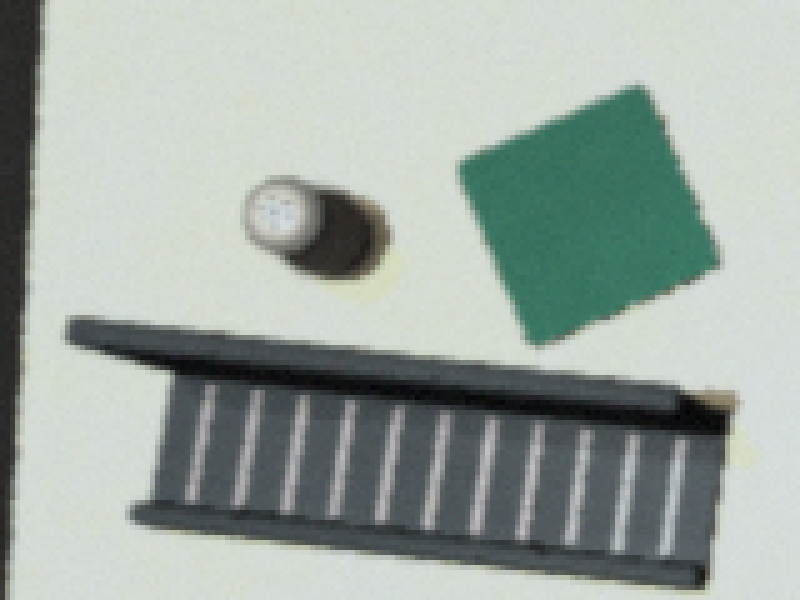

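View pics/c2.png

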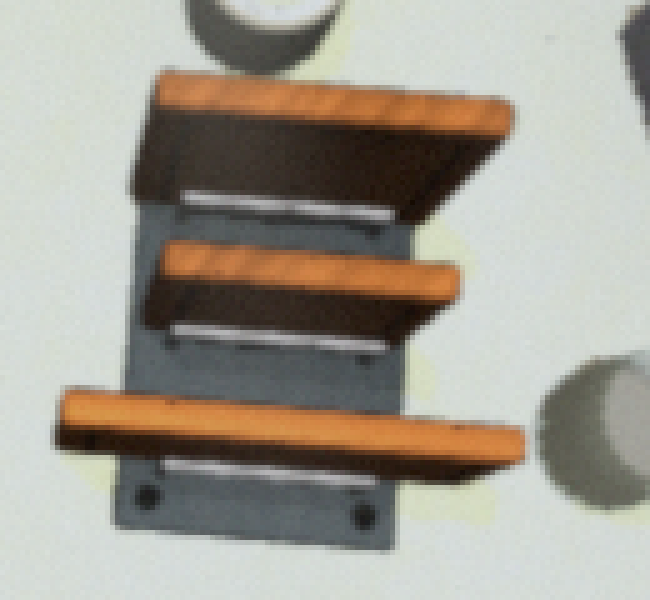

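Run:
```python
from h import *
p=pickle.load(open('top1.pkl','rb'))
f=lambda c,o:np.array(c)/5+np.array(o)-0.4
print('tall')
T=[ray_z(p,f(c,(325,180)),198)[:2] for c in [(157,72),(513,100),(511,136),(153,106)]]
T=np.array(T);print(T.round(1),T.mean(0)); d=T[0]-T[1]+T[3]-T[2]; print('yaw',np.degrees(np.arctan2(-d[0],d[1])),np.linalg.norm(d)/2,np.linalg.norm(T[0]-T[3]))
for n,z,cs in [('small',163,[(163,242),(460,266),(457,298),(160,275)]),('wide',138,[(62,390),(524,430),(523,463),(60,425)])]:
    S=np.array([ray_z(p,f(c,(325,180)),z)[:2] for c in cs]);d=S[0]-S[1]+S[3]-S[2];print(n,S.mean(0),np.degrees(np.arctan2(-d[0],d[1])),np.linalg.norm(d)/2)
# stand
W=np.array([ray_z(p,f(c,(100,180)),116)[:2] for c in [(68,316),(682,385),(680,411),(70,343)]])
L=np.array([ray_z(p,f(c,(100,180)),26)[:2] for c in [(130,524),(706,588)]])
print('wall',W.round(1),W.mean(0),np.linalg.norm(W[0]-W[1]));d=W[0]-W[1];y=np.arctan2(-d[0],d[1]);print(np.degrees(y))
d=L[0]-L[1];print('lip',L,np.linalg.norm(d),np.degrees(np.arctan2(-d[0],d[1])))
ux=np.array([np.cos(y),np.sin(y)]);print('origin wall',W.mean(0)-36*ux,'lip',L.mean(0)+40*ux)
print('pin',ray_z(p,(190,274.6),0))
print(ctrl.get_obs()['ee_pos'],ctrl.get_obs()['orientation'])
from scipy.spatial.transform import Rotation as Rr
print(Rr.from_rotvec(ctrl.get_obs()['orientation']).as_matrix().round(3))
# check in scene
s=pickle.load(open('scene1.pkl','rb'));im=s['img'].copy()
def box(im,c,y,xs,ys,zs,col):
    for x in xs:
        for yy in ys:
            for z in zs:
                q=proj(s,[c[0]+x*np.cos(y)-yy*np.sin(y),c[1]+x*np.sin(y)+yy*np.cos(y),z]);cv2.circle(im,tuple(int(round(v)) for v in q),2,col,-1)
d=T[0]-T[1];box(im,T.mean(0),np.arctan2(-d[0],d[1]),(-8,8),(-70,70),(8,198),(0,255,0))
c=(W.mean(0)-36*ux+L.mean(0)+40*ux)/2
box(im,c,y,(30,42),(-130,130),(116,),(0,255,255));box(im,c,y,(-40,-30),(-130,130),(26,),(255,255,0))
cv2.imwrite('pics/ov1.png',im)
```

```text
tall
[[ 584.  -107.2]
 [ 571.8 -244.5]
 [ 557.6 -243.1]
 [ 570.6 -105.4]] [ 570.99713378 -175.05357567]
yaw -5.260925276594343 138.03956563064037 13.56653873175322
small [ 511.66939427 -168.91566394] -5.097717190024522 118.26468726960795
wide [ 451.62234669 -163.26761021] -5.3583477812971 187.53859892261167
wall [[505.2 395. ]
 [473.9 138.7]
 [463.1 139.3]
 [493.8 393.5]] [484.00415104 266.61198985] 258.18335104665584
-6.946298970094081
lip [[423.63556814 404.24549862]
 [392.59379621 144.16560642]] 261.92583288588753 -6.806325652776647
origin wall [448.26839324 270.96579445] lip [447.82107973 269.36799186]
pin [446.46230394 267.76841207   0.        ]
[ 254.73174243 -570.68940426  191.9639732 ] [-3.07260465e+00 -6.54562131e-01  3.97123510e-05]
[[ 0.913  0.408 -0.   ]
 [ 0.408 -0.913  0.   ]
 [-0.    -0.    -1.   ]]
```

View pics/ov1.png

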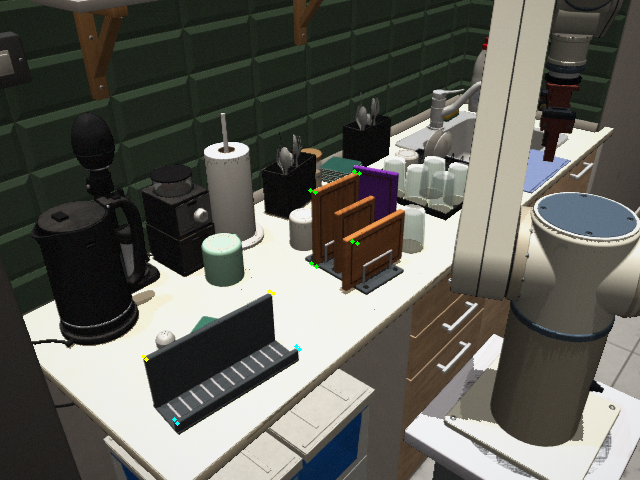

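Request:
jog_arm([
  [0,0,33],
  [0,0,33],
  [0,0,33],
  [0,0,31],
  [22,28,0],
  [22,28,0],
  [22,28,0],
  [22,28,0],
  [22,28,0],
  [22,28,0],
  [22,28,0],
  [22,28,0],
  [22,28,0],
  [22,28,0],
  [22,28,0],
  [22,28,0],
  [22,28,0],
  [22,28,0],
], yaw=[0,0,0,0,4.3,4.3,4.3,4.3,4.3,4.3,4.3,4.3,4.3,4.3,4.3,4.3,4.3,4.3], gripper=0.4)

```text
t: 2.0
ee_pos: [568.3, -162.9, 330.5]
orientation: [2.285, 2.146, 0.002]
ft_force: [0.1, -0.3, 0.2]
width: 52.5
```

Run:
```python
from h import *
p=shot('wrist','w1.png'); pickle.dump(p,open('w1.pkl','wb'))
print(-np.array(p['R']).T@np.array(p['t']),ctrl.get_obs()['ee_pos'],ctrl.get_obs()['orientation'])
for r in ctrl.regions_of(p,'tall_board')[:2]:
    print(r['confidence'],np.array(r['centre'])*[640,480],r['region'].sum())
```

```text
[571.88187817 -94.02599081 522.32177914] [ 571.72197397 -158.1768265   330.35142838] [2.27711042 2.1553371  0.00806209]
0.86 [323.2   227.808] 3519
```

View pics/w1.png

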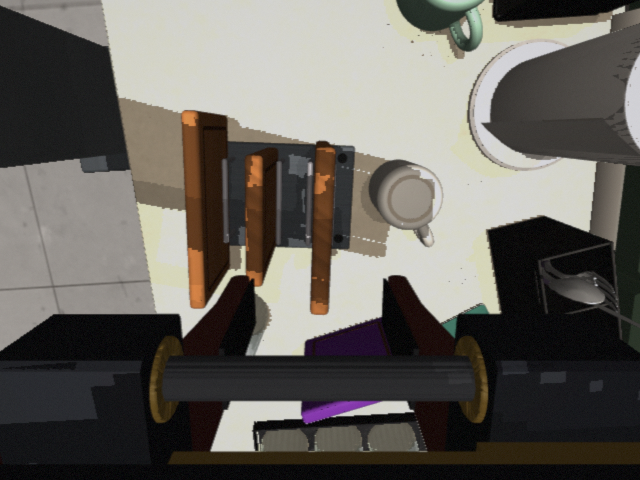

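The wrist view shows the tall board's top edge running from (323,143) to (319,313), just left of centre.

Run:
```python
from h import *
p=pickle.load(open('w1.pkl','rb'))
im=cv2.resize(p['img'][130:330,270:370],None,fx=3,fy=3); cv2.imwrite('pics/w1c.png',im)
for c in [(324,143),(319.5,313)]: print(ray_z(p,c,198))
r=ctrl.regions_of(p,'tall_board')[0]['region'] if 0 else None
hsv=cv2.cvtColor(p['img'],cv2.COLOR_BGR2HSV)
for v in (170,200,230,260,290,305):
    row=hsv[v,295:345]; m=np.where((row[:,0]<18)&(row[:,1]>110)&(row[:,2]>70))[0]+295
    if len(m): print(v,m.min(),m.max(),ray_z(p,(m.min(),v),198)[:2].round(1),ray_z(p,(m.max()+1,v),198)[:2].round(1))
```

```text
[ 577.57987845 -104.56761486  198.        ]
[ 565.53982873 -243.1206783   198.        ]
170 316 333 [ 570.3 -124.3] [ 584.  -125.2]
200 315 332 [ 568.  -147.4] [ 582.  -148.3]
230 314 330 [ 565.6 -171.4] [ 579.1 -172.3]
260 315 329 [ 564.8 -196.4] [ 576.9 -197.2]
290 312 327 [ 560.6 -222.1] [ 573.8 -223. ]
305 311 327 [ 558.9 -235.4] [ 573.1 -236.4]
```

View pics/w1c.png

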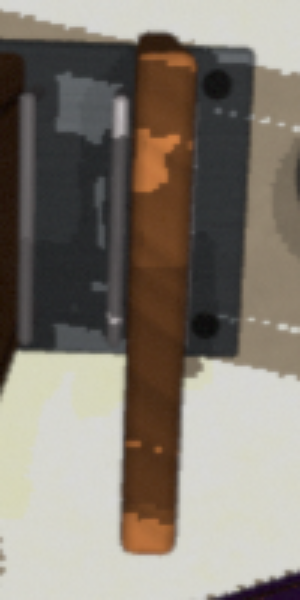

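Request:
jog_arm([
  [0,-16,0],
  [0,0,0],
  [0,0,-36],
  [0,0,-36],
  [0,0,-36],
  [0,0,-28],
  [0,0,-14],
  [0,0,0],
], yaw=[-2,0,0,0,0,0,0,0])

```text
t: 2.77
ee_pos: [565.9, -188.9, 178.1]
orientation: [2.337, 2.078, 0.007]
ft_force: [-1.0, -0.2, -0.7]
width: 53.1
```

Run:
```python
from h import *
p=shot('wrist','w2.png');print(ctrl.get_obs()['ee_pos'],ctrl.get_obs()['orientation'])
```

```text
[ 566.47735071 -189.14714465  179.41771141] [2.33595261 2.07763033 0.00746954]
```

View pics/w2.png

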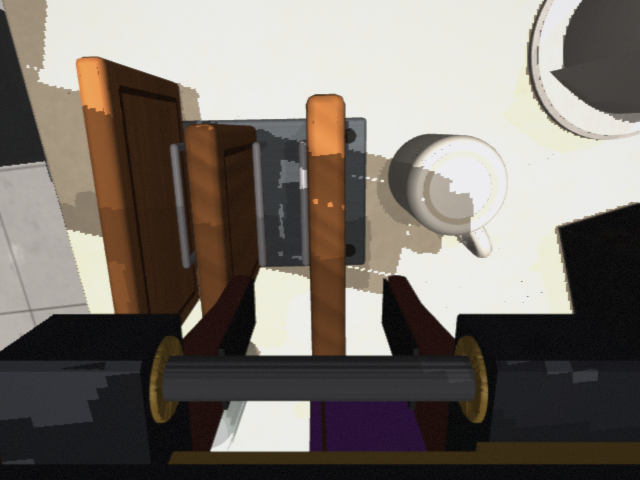

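Request:
jog_arm([
  [4,14,0],
  [0,0,0],
  [0,0,-10],
  [0,0,0],
], yaw=[1.5,0,0,0])

```text
t: 3.15
ee_pos: [572.8, -177.4, 173.9]
orientation: [2.306, 2.101, 0.014]
ft_force: [-0.9, 0.4, -1.2]
width: 53.2
```

Request:
jog_arm([
  [-1,3,-6],
  [0,0,0],
  [0,0,0],
], yaw=[0,0,0])

```text
t: 3.4
ee_pos: [573.0, -174.2, 169.1]
orientation: [2.303, 2.099, 0.016]
ft_force: [0.1, 0.5, -0.7]
width: 52.6
```

Request:
jog_arm([
  [0,0,0],
  [0,0,0],
  [0,0,0],
  [0,0,0],
  [0,0,0],
  [0,0,0],
], yaw=[0,0,0,0,0,0], gripper=1)

```text
t: 3.9
ee_pos: [573.4, -174.1, 169.6]
orientation: [2.303, 2.099, 0.017]
ft_force: [0.6, -0.7, -0.5]
width: 16.1
```

Gripped: the width reads 16.1 mm. Lifting.

Request:
jog_arm([
  [0,0,10],
  [0,0,20],
  [0,0,30],
  [0,0,30],
  [0,0,30],
  [0,0,15],
  [0,0,5],
  [0,0,0],
], yaw=[0,0,0,0,0,0,0,0])

```text
t: 4.57
ee_pos: [571.0, -173.6, 319.4]
orientation: [2.304, 2.1, 0.016]
ft_force: [0.1, -0.8, 0.2]
width: 0.4
```

The width now reads 0.4 mm, so the board slipped out. I'll look.

Run:
```python
from h import *
shot('wrist','w3.png');p=shot('scene','s3.png');cv2.imwrite('pics/s3c.png',cv2.resize(p['img'][130:330,250:470],None,fx=3,fy=3));print(ctrl.get_obs()['ee_pos'],ctrl.get_obs()['ft_force'])
p=shot('top','t3.png')
```

```text
[ 570.18129662 -173.32168042  317.20228874] [-0.87618007  0.34875116 -0.73248156]
```

View pics/w3.png

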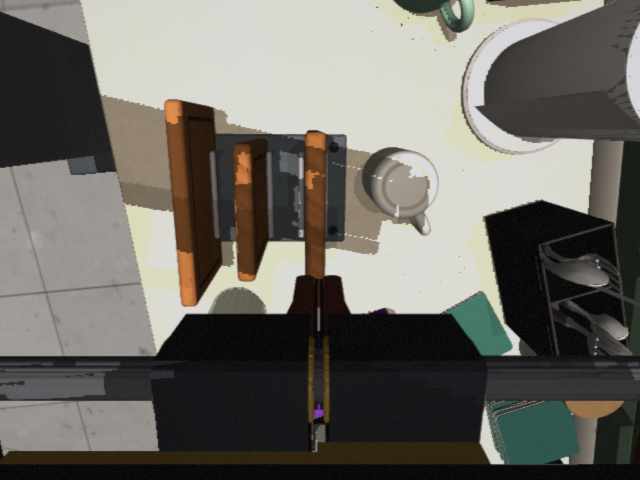

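View pics/s3c.png

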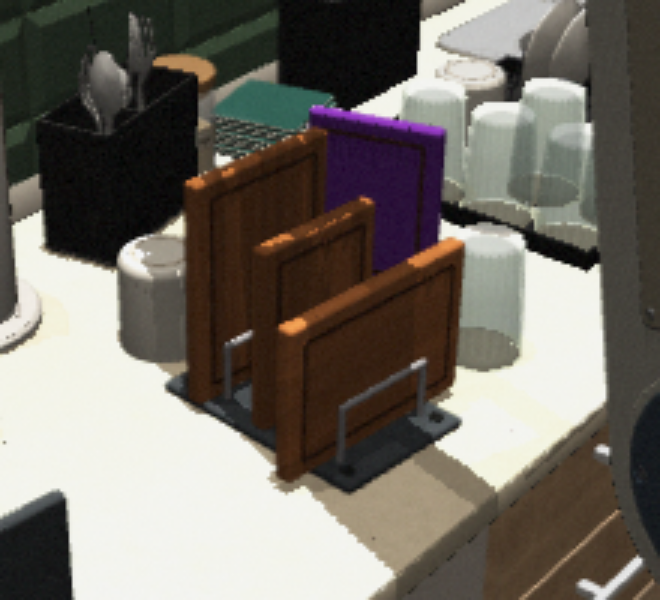

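The board is still upright in its slot. I'll grip about 30 mm deeper, let the force build up and lift more gently.

Request:
jog_arm([
  [0,0,0],
  [0,0,0],
  [0,0,0],
  [0,0,0],
  [0,0,-30],
  [0,0,-30],
  [0,0,-20],
  [0,0,-10],
  [0,0,0],
], yaw=[0,0,0,0,0,0,0,0,0], gripper=0.4)

```text
t: 5.47
ee_pos: [567.4, -172.4, 217.2]
orientation: [2.312, 2.107, 0.006]
ft_force: [-0.3, 1.3, 0.6]
width: 52.6
```

Run:
```python
from h import *
p=shot('wrist','w4.png');o=ctrl.get_obs();print(o['ee_pos'],o['orientation'],o['width'])
hsv=cv2.cvtColor(p['img'],cv2.COLOR_BGR2HSV)
for v in (150,170,200,230,260,290):
    row=hsv[v,285:360]; m=np.where((row[:,0]<18)&(row[:,1]>110)&(row[:,2]>60))[0]+285
    if len(m): print(v,m.min(),m.max(),ray_z(p,(m.min(),v),198)[:2].round(1),ray_z(p,(m.max()+1,v),198)[:2].round(1))
```

```text
[ 567.81616492 -172.55348263  218.15156973] [2.31169358 2.10668856 0.00626398] 52.348476388743606
150 311 342 [ 570.  -113.5] [ 585.7 -115. ]
170 312 341 [ 569.5 -123.3] [ 584.4 -124.7]
200 312 340 [ 568.1 -138.3] [ 582.7 -139.7]
230 312 340 [ 566.6 -153.9] [ 581.5 -155.3]
260 312 338 [ 565.  -170.1] [ 579.2 -171.5]
290 313 338 [ 563.9 -187. ] [ 577.8 -188.3]
```

View pics/w4.png

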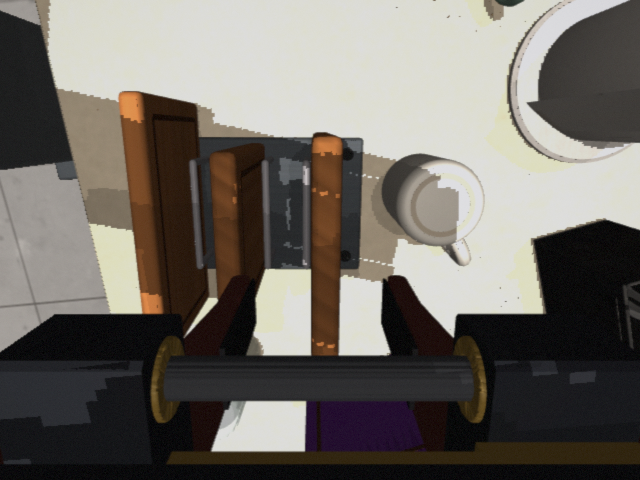

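Request:
jog_arm([
  [4,-1,-20],
  [0,0,-25],
  [0,0,-15],
  [0,0,-7],
  [0,0,0],
  [0,0,0],
], yaw=[0,0,0,0,0,0])

```text
t: 6.02
ee_pos: [578.0, -175.5, 157.3]
orientation: [2.304, 2.099, 0.016]
ft_force: [0.6, -0.5, 0.6]
width: 52.5
```

Request:
jog_arm([
  [-5,1,-8],
  [0,0,0],
  [0,0,0],
], yaw=[0,0,0])

```text
t: 6.27
ee_pos: [574.7, -175.1, 152.2]
orientation: [2.3, 2.096, 0.02]
ft_force: [0.3, -0.2, 0.1]
width: 52.7
```

Request:
jog_arm([
  [0,0,0],
  [0,0,0],
  [0,0,0],
  [0,0,0],
  [0,0,0],
  [0,0,0],
  [0,0,0],
  [0,0,0],
  [0,0,0],
], yaw=[0,0,0,0,0,0,0,0,0], gripper=1)

```text
t: 7.02
ee_pos: [574.9, -175.4, 154.4]
orientation: [2.299, 2.095, 0.021]
ft_force: [-1.9, 0.4, 0.9]
width: 16.1
```

Request:
jog_arm([
  [0,0,4],
  [0,0,6],
  [0,0,8],
  [0,0,8],
], yaw=[0,0,0,0])

```text
t: 7.35
ee_pos: [572.7, -174.6, 179.0]
orientation: [2.303, 2.099, 0.017]
ft_force: [-0.5, 0.1, -3.2]
width: 16.0
```

Request:
jog_arm([
  [0,0,10],
  [0,0,12],
  [0,0,14],
  [0,0,16],
  [0,0,16],
  [0,0,14],
  [0,0,10],
  [0,0,6],
  [0,0,0],
], yaw=[0,0,0,0,0,0,0,0,0])

```text
t: 8.1
ee_pos: [573.7, -174.6, 290.9]
orientation: [2.298, 2.094, 0.023]
ft_force: [0.9, -0.4, -3.0]
width: 15.7
```

Run:
```python
from h import *
shot('wrist','w5.png');p=shot('scene','s5.png');cv2.imwrite('pics/s5c.png',cv2.resize(p['img'][70:330,230:490],None,fx=2.3,fy=2.3));o=ctrl.get_obs();print(o['ee_pos'],o['ft_force'],o['moment'],o['width'])
```

```text
[ 573.03067967 -174.40444407  289.16913959] [-0.21895219 -1.03834507 -2.617404  ] [0.00474412 0.00184322 0.01697313] 15.912126878787063
```

View pics/s5c.png

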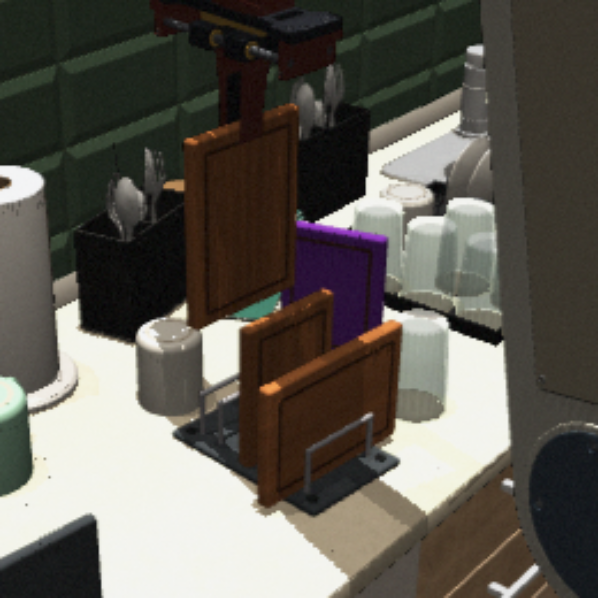

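View pics/w5.png

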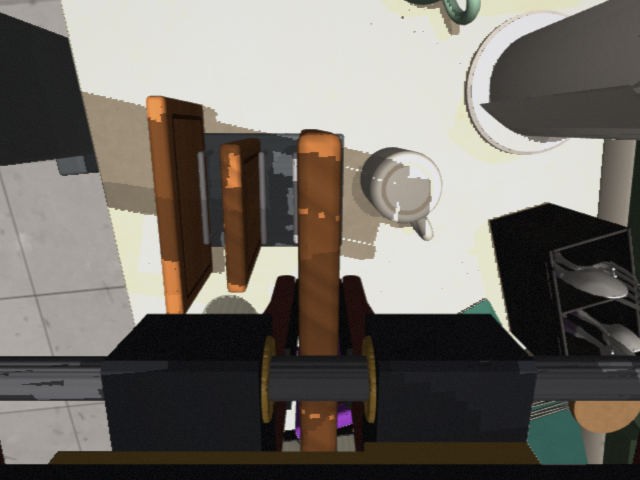

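The board is firmly held, with its underside at about 143 mm. Carrying it towards the stand.

Request:
jog_arm([
  [0,8,8],
  [0,16,10],
  [0,24,8],
  [0,28,4],
  [-4,28,0],
  [-8,28,0],
  [-12,28,0],
  [-12,28,0],
  [-12,28,0],
  [-12,28,0],
  [-12,28,0],
  [-12,28,0],
  [-12,28,0],
  [-12,28,0],
  [-10,24,0],
  [-8,18,0],
  [-5,12,0],
  [-3,6,0],
  [0,0,0],
], yaw=[0,0,0,0,0,0,0,0,0,0,0,0,0,0,0,0,0,0,0])

```text
t: 9.78
ee_pos: [418.2, 265.9, 311.0]
orientation: [2.315, 2.106, -0.007]
ft_force: [0.6, -0.4, -3.2]
width: 16.2
```

Run:
```python
from h import *
shot('wrist','w6.png');p=shot('top','t6.png');pickle.dump(p,open('t6.pkl','wb'));cv2.imwrite('pics/t6c.png',cv2.resize(p['img'][120:360,60:300],None,fx=2.5,fy=2.5,interpolation=cv2.INTER_NEAREST));o=ctrl.get_obs();print(o['ee_pos'],o['orientation'],o['width'],o['qpos'])
```

```text
[418.9506108  264.60574634 311.04527145] [ 2.31587691  2.1041067  -0.00726937] 15.373703733520092 [ 0.5484082   0.10279214  1.77672723 -0.01389508  1.26429634  0.64836621]
```

View pics/t6c.png

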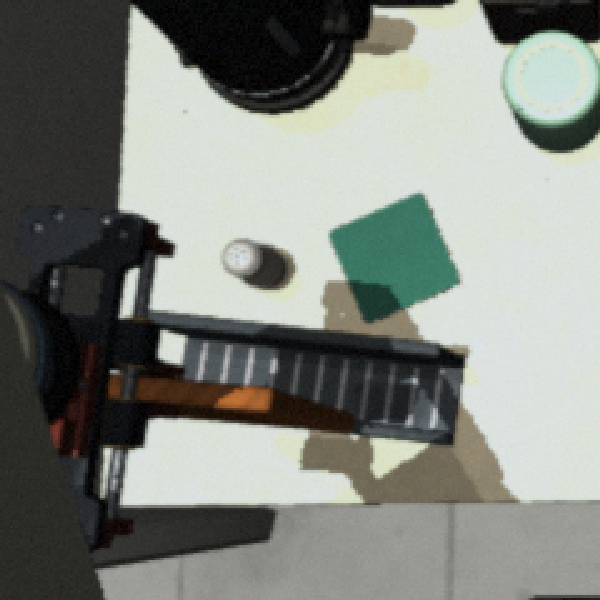

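View pics/w6.png

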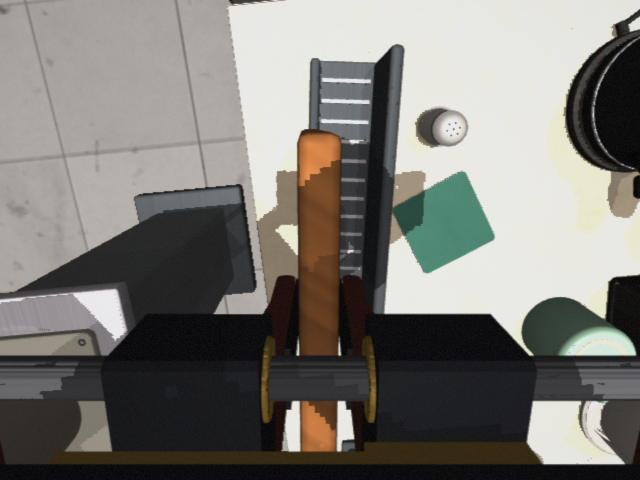

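Run:
```python
from h import *
p=shot('wrist','w7.png');pickle.dump(p,open('w7.pkl','wb'))
c=np.array([448,270.]);y=np.radians(-6.9)
def S(x,yy,z): return [c[0]+x*np.cos(y)-yy*np.sin(y),c[1]+x*np.sin(y)+yy*np.cos(y),z]
im=p['img'].copy()
for x,z,col in [(-40,26,(0,255,255)),(-30,26,(0,255,255)),(30,116,(0,0,255)),(42,116,(0,0,255)),(-30,6,(255,0,255))]:
    a,b=[tuple(int(round(v)) for v in proj(p,S(x,k,z))) for k in (130,-130)];cv2.line(im,a,b,col,1);print(x,a,b)
cv2.imwrite('pics/w7o.png',im[0:360,100:640]);
cv2.imwrite('pics/w7z.png',cv2.resize(im[30:330,260:440],None,fx=2.0*1,fy=2,interpolation=cv2.INTER_NEAREST))
o=ctrl.get_obs();print(o['ee_pos'],o['orientation'])
```

```text
-40 (308, 58) (304, 288)
-30 (318, 58) (312, 289)
30 (389, 44) (371, 323)
42 (403, 44) (383, 323)
-30 (317, 61) (313, 283)
[419.33292456 264.21280757 311.16452118] [ 2.31656436  2.10298927 -0.00676658]
```

View pics/w7z.png

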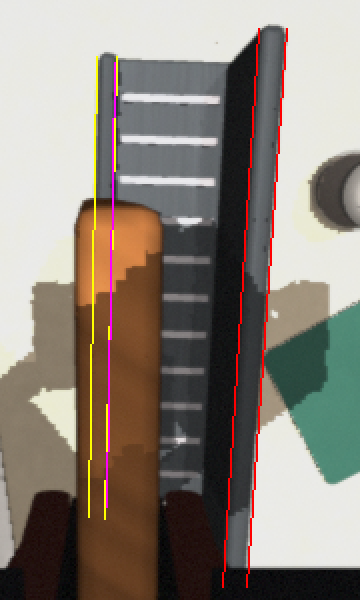

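My stand model overlays the lip and wall in the wrist view to within 1–2 mm. Next I'll align and lower to just above the lip.

Request:
jog_arm([
  [11,7,0],
  [0,0,0],
  [0,0,-20],
  [0,0,-28],
  [0,0,-28],
  [0,0,-20],
  [0,0,-12],
  [0,0,-6],
  [0,0,0],
  [0,0,0],
], yaw=[-1.2,0,0,0,0,0,0,0,0,0])

```text
t: 10.77
ee_pos: [433.4, 262.0, 194.8]
orientation: [2.346, 2.066, -0.005]
ft_force: [0.8, 0.5, -3.9]
width: 15.6
```

Run:
```python
from h import *
o=ctrl.get_obs();print(o['ee_pos'],o['orientation'],o['width'],o['ft_force'])
a=np.degrees(np.arctan2(o['orientation'][1],o['orientation'][0]));print(2*a-90)
p=shot('wrist','w8.png');p=shot('scene','s8.png');cv2.imwrite('pics/s8c.png',cv2.resize(p['img'][200:440,100:360],None,fx=2.5,fy=2.5))
```

```text
[433.36828723 262.01027022 194.75786484] [ 2.3462189   2.06604667 -0.00523966] 15.587351329836048 [ 0.76930513  0.48233267 -3.90606195]
-7.2666355035321
```

View pics/s8c.png

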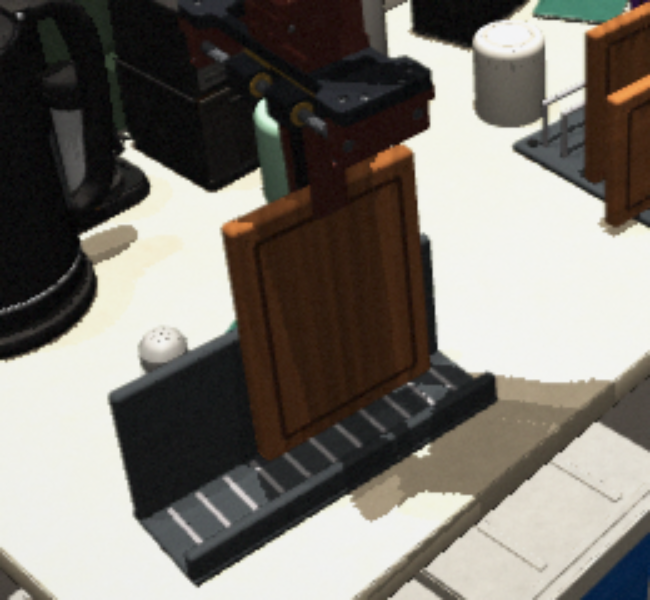

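View pics/w8.png

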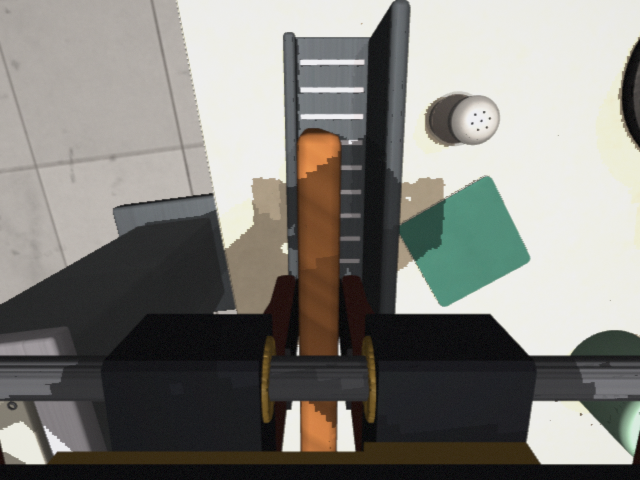

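Request:
jog_arm([
  [-3,9,0],
  [0,0,0],
  [0,0,-10],
  [0,0,-10],
  [0,0,-8],
  [0,0,-4],
  [0,0,0],
], yaw=[0.3,0,0,0,0,0,0])

```text
t: 11.45
ee_pos: [432.2, 274.1, 163.6]
orientation: [2.338, 2.073, 0.008]
ft_force: [1.2, -0.2, -3.2]
width: 15.8
```

Request:
jog_arm([
  [-1,-1,-4],
  [0,0,-4],
  [0,0,-2],
  [0,0,-1],
], yaw=[0,0,0,0])

```text
t: 11.78
ee_pos: [432.4, 274.1, 152.4]
orientation: [2.339, 2.073, 0.012]
ft_force: [-2.3, -1.6, 15.2]
width: 15.9
```

The foot touched the tray floor (+15 N). I'll bring it about 3 mm nearer the lip, then release to a part opening.

Request:
jog_arm([
  [0,0,4],
  [-4,-1,0],
  [0,0,0],
  [0,0,-3],
  [0,0,-2],
], yaw=[0,0,0,0,0])

```text
t: 12.2
ee_pos: [429.3, 274.0, 152.7]
orientation: [2.339, 2.072, 0.019]
ft_force: [-1.0, 3.0, 7.5]
width: 15.8
```

Run:
```python
from h import *
o=ctrl.get_obs();print(o['ee_pos'],o['orientation'],o['ft_force'])
p=shot('scene','s9.png');cv2.imwrite('pics/s9c.png',cv2.resize(p['img'][200:440,100:360],None,fx=2.5,fy=2.5))
```

```text
[429.3471328  274.0429666  152.72659965] [2.33903428 2.07210775 0.01916352] [-1.04729929  3.00515301  7.48181788]
```

View pics/s9c.png

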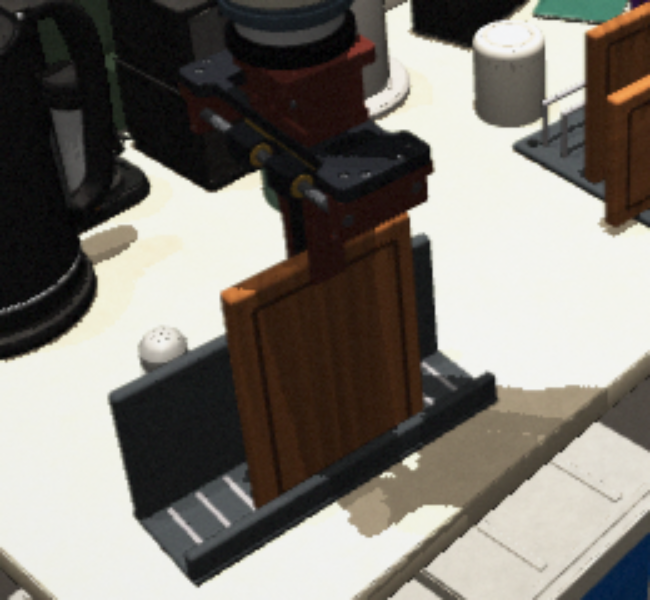

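Request:
jog_arm([
  [0,0,0],
  [0,0,0],
  [0,0,0],
  [0,0,0],
  [0,0,12],
  [0,0,8],
  [0,0,0],
], yaw=[0,0,0,0,0,0,0], gripper=0.52)

```text
t: 12.83
ee_pos: [429.4, 273.6, 172.8]
orientation: [2.338, 2.072, 0.017]
ft_force: [0.5, 0.4, 0.4]
width: 42.2
```

Request:
jog_arm([
  [6,0,0],
  [6,0,0],
  [6,-1,0],
  [6,-1,0],
  [5,-1,0],
  [0,0,0],
], yaw=[0,0,0,0,0,0])

```text
t: 13.33
ee_pos: [461.8, 270.2, 172.0]
orientation: [2.338, 2.072, 0.018]
ft_force: [-0.5, 0.2, 1.3]
width: 42.0
```

Run:
```python
from h import *
o=ctrl.get_obs();print(o['ee_pos'],o['orientation'],o['ft_force'])
p=shot('scene','s10.png');cv2.imwrite('pics/s10c.png',cv2.resize(p['img'][200:440,100:360],None,fx=2.5,fy=2.5))
shot('wrist','w10.png')
```

```text
[461.83409566 270.17457128 172.03905973] [2.33800495 2.07205076 0.01757388] [-0.47721608  0.2051258   1.27187352]
```

View pics/s10c.png

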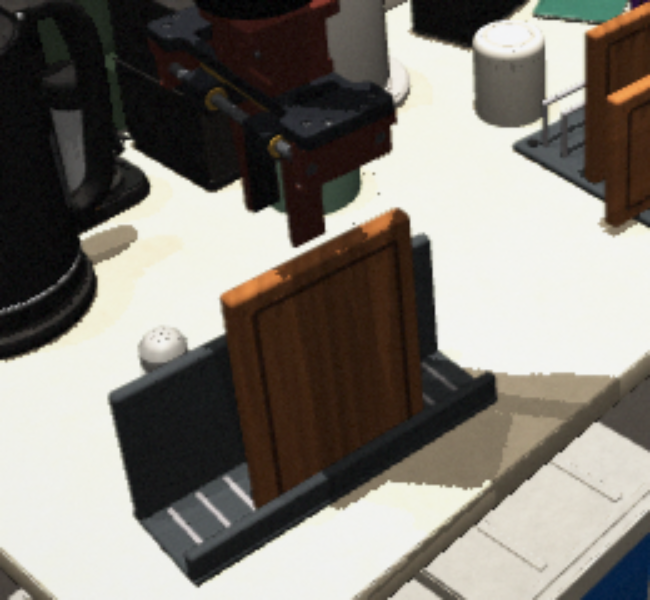

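View pics/w10.png

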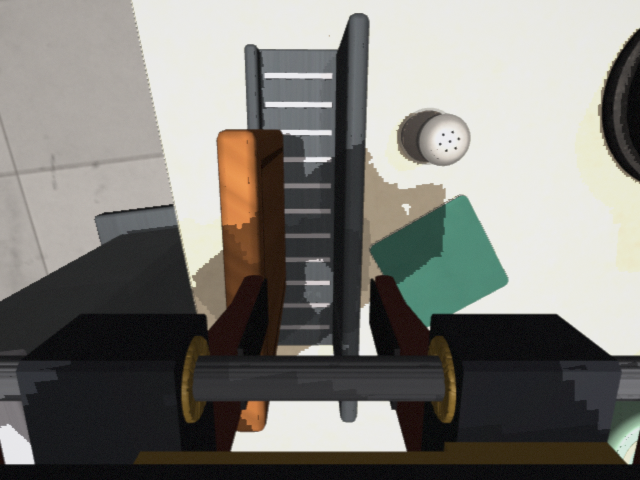

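Run:
```python
from h import *
o=ctrl.get_obs();print(o['ee_pos'],o['orientation'],o['ft_force'],o['width'])
p=shot('wrist','w11.png');s=shot('scene','s11.png')
c=np.array([448,270.]);y=np.radians(-6.9);ux=np.array([np.cos(y),np.sin(y)]);uy=np.array([-np.sin(y),np.cos(y)])
for uv in [(219,133),(260,133),(283,133),(222,230),(264,230)]:
    X=ray_z(p,uv,196)[:2]-c; print(uv,'stand xy at z196',X@ux,X@uy)
def S(x,yy,z): q=c+x*ux+yy*uy; return [*q,z]
# tcp and finger tips in scene
im=s['img'].copy()
t=np.array(o['ee_pos']);d=(t[:2]-c);print('tcp stand',d@ux,d@uy)
for k,col in [(-21,(0,255,255)),(-34,(0,255,255)),(21,(0,0,255))]:
    q=tuple(int(round(v)) for v in proj(s,S(d@ux+k,d@uy,t[2])));print(k,q);cv2.circle(im,q,2,col,-1)
for x in (-28,-12):
    for yy in (-70,70):
        q=tuple(int(round(v)) for v in proj(s,S(x,yy+3,196)));cv2.circle(im,q,2,(0,255,0),-1)
cv2.imwrite('pics/s11c.png',cv2.resize(im[200:440,100:360],None,fx=2.5,fy=2.5,interpolation=cv2.INTER_NEAREST))
```

```text
[460.87725528 270.09455392 171.92633954] [2.33822272 2.07229119 0.01643332] [0.1923681  0.01269591 0.07177696] 42.312907371926975
(219, 133) stand xy at z196 -25.617539946047376 69.16225669476941
(260, 133) stand xy at z196 -9.823996133338467 69.15356729621587
(283, 133) stand xy at z196 -0.9378025169709183 69.14867823022325
(222, 230) stand xy at z196 -26.72029944855059 30.66091232118914
(264, 230) stand xy at z196 -9.5632494632004 30.571703532383054
tcp stand 12.772630316469236 1.640901845657127
-21 (223, 309)
-34 (228, 312)
21 (209, 298)
```

View pics/s11c.png

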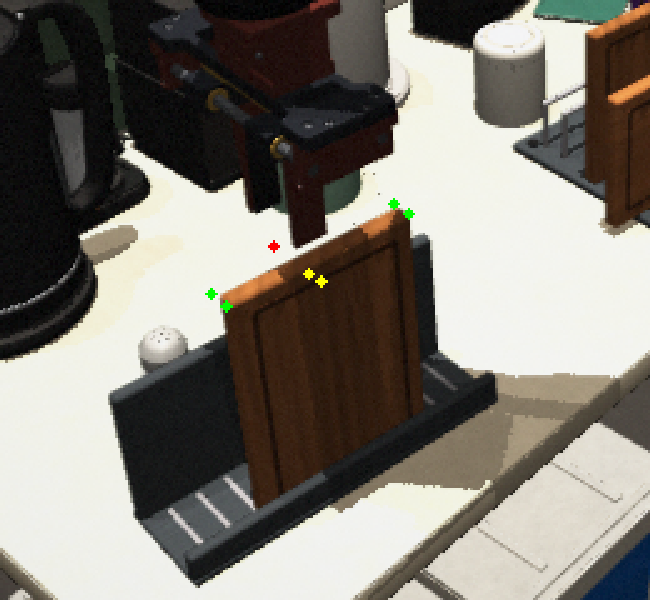

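The finger tips sit higher when the gripper is part open and passed just over the board's top edge. The board is unmoved, standing upright. I'll go back, lower further and repeat.

Request:
jog_arm([
  [0,0,15],
  [-16,2,0],
  [-16,1,0],
  [0,0,0],
  [0,0,0],
], yaw=[0,0,0,0,0])

```text
t: 13.95
ee_pos: [425.4, 273.0, 186.9]
orientation: [2.337, 2.074, 0.014]
ft_force: [-0.2, -0.1, -1.0]
width: 41.8
```

Run:
```python
from h import *
o=ctrl.get_obs();t=np.array(o['ee_pos']);print(t,o['ft_force'],o['width'])
c=np.array([448,270.]);y=np.radians(-6.9);ux=np.array([np.cos(y),np.sin(y)])
print((t[:2]-c)@ux)
shot('wrist','w12.png')
```

```text
[425.42557384 273.04427855 186.92827185] [-0.22677633 -0.09733051 -1.01254136] 41.841124081231115
-22.776657311385616
```

View pics/w12.png

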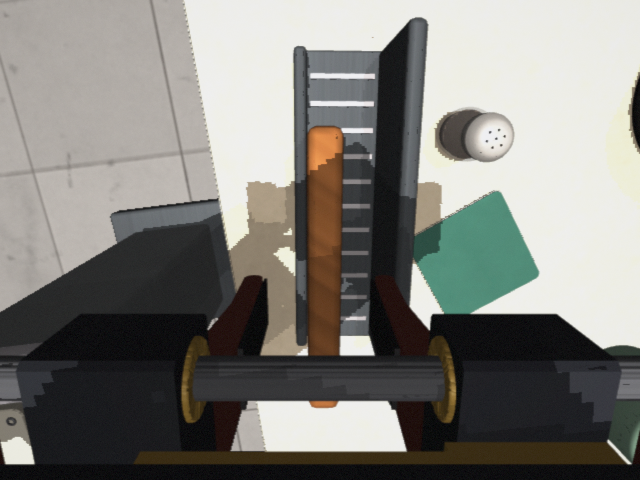

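Request:
jog_arm([
  [2,0,-15],
  [0,0,-15],
  [0,0,-8],
  [0,0,-4],
  [0,0,0],
], yaw=[0,0,0,0,0])

```text
t: 14.42
ee_pos: [429.4, 273.7, 144.0]
orientation: [2.336, 2.074, 0.018]
ft_force: [-1.0, -0.4, -0.4]
width: 42.1
```

Request:
jog_arm([
  [4,-1,0],
  [4,0,0],
  [4,-1,0],
  [4,0,0],
  [4,-1,0],
  [0,0,0],
], yaw=[0,0,0,0,0,0])

```text
t: 14.92
ee_pos: [453.4, 271.0, 145.8]
orientation: [2.336, 2.074, 0.023]
ft_force: [-0.4, -0.7, -0.1]
width: 42.0
```

Run:
```python
from h import *
o=ctrl.get_obs();t=np.array(o['ee_pos']);print(t,o['ft_force'],o['width'])
c=np.array([448,270.]);y=np.radians(-6.9);ux=np.array([np.cos(y),np.sin(y)])
print((t[:2]-c)@ux)
p=shot('scene','s13.png');cv2.imwrite('pics/s13c.png',cv2.resize(p['img'][200:440,100:360],None,fx=2.5,fy=2.5))
```

```text
[453.44487746 271.01908861 145.82582949] [-0.4315896  -0.71789649 -0.09670085] 42.02570412251706
5.283011986076507
```

View pics/s13c.png

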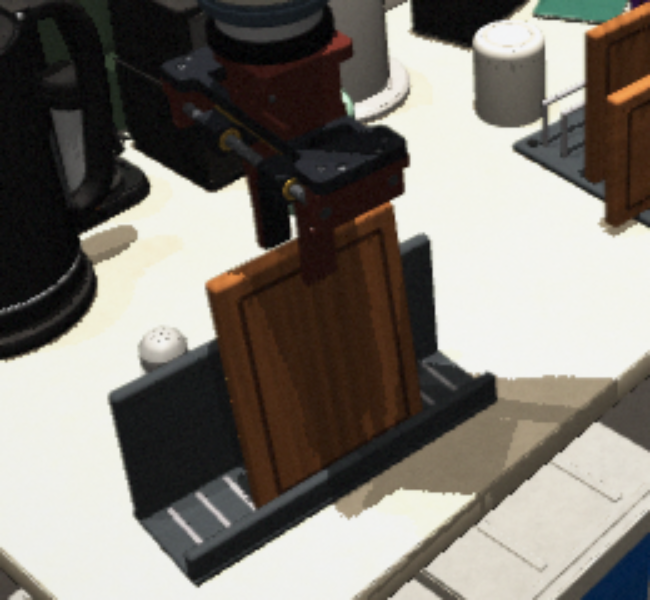

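Request:
jog_arm([
  [4,-1,0],
  [4,0,0],
  [4,-1,0],
  [4,0,0],
  [4,-1,0],
  [4,0,0],
  [4,-1,0],
  [3,0,0],
  [0,0,0],
  [0,0,0],
], yaw=[0,0,0,0,0,0,0,0,0,0])

```text
t: 15.8
ee_pos: [487.8, 266.4, 145.8]
orientation: [2.336, 2.073, 0.023]
ft_force: [-0.4, -0.4, -0.3]
width: 42.4
```

Run:
```python
from h import *
o=ctrl.get_obs();t=np.array(o['ee_pos']);print(t,o['ft_force'],o['width'])
c=np.array([448,270.]);y=np.radians(-6.9);ux=np.array([np.cos(y),np.sin(y)])
print((t[:2]-c)@ux)
p=shot('scene','s14.png');cv2.imwrite('pics/s14c.png',cv2.resize(p['img'][200:440,100:360],None,fx=2.5,fy=2.5));shot('wrist','w14.png')
```

```text
[487.75354488 266.41619547 145.84449253] [-0.39943081 -0.44163583 -0.26124383] 42.36083540078602
39.89617049148526
```

View pics/s14c.png

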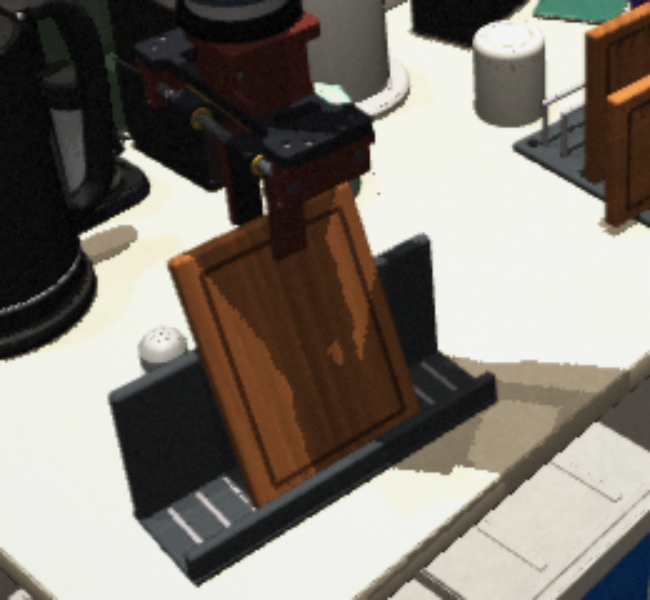

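View pics/w14.png

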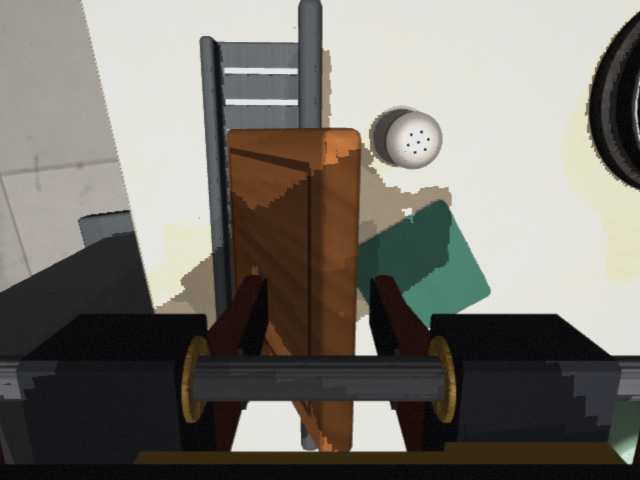

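The board leans against the wall between the fingers, which both look clear of it, and the force reads about zero. Withdrawing straight up.

Request:
jog_arm([
  [0,0,8],
  [0,0,15],
  [0,0,25],
  [0,0,35],
  [0,0,35],
  [0,0,30],
  [-25,-25,10],
  [-30,-30,0],
  [-30,-30,0],
  [-30,-30,0],
  [-20,-20,0],
  [0,0,0],
  [0,0,0],
], yaw=[0,0,0,0,0,0,0,0,0,0,0,0,0])

```text
t: 16.98
ee_pos: [343.2, 127.9, 317.1]
orientation: [2.329, 2.077, 0.03]
ft_force: [-0.4, 0.7, -0.1]
width: 41.9
```

Run:
```python
from h import *
o=ctrl.get_obs();print(o['t'],o['ee_pos'],o['ft_force'])
p=shot('top','t15.png');s=shot('scene','s15.png')
cv2.imwrite('pics/t15c.png',p['img'][120:340,80:500])
c=np.array([448,270.]);y=np.radians(-6.9);ux=np.array([np.cos(y),np.sin(y)]);uy=np.array([-np.sin(y),np.cos(y)])
im=s['img'].copy()
for th,col in [(22,(0,255,0)),(19,(0,255,255))]:
    g=0 if th==22 else 8
    a=np.radians(th)
    px=-30+g+16*np.cos(a)
    for u,v in [(0,190),(-16,190),(-16,0)]:
        xs=px+u*np.cos(a)+v*np.sin(a);z=6-u*np.sin(a)+v*np.cos(a)
        for yy in(-70,70):
            X=c+xs*ux+(yy+4)*uy;q=tuple(int(round(k)) for k in proj(s,[*X,z]));cv2.circle(im,q,1,col,-1)
cv2.imwrite('pics/s15c.png',cv2.resize(im[200:440,100:360],None,fx=2.5,fy=2.5,interpolation=cv2.INTER_NEAREST))
```

```text
16.9833 [343.23179309 127.86657686 317.06249465] [-0.39381926  0.6715213  -0.12228326]
```

View pics/s15c.png

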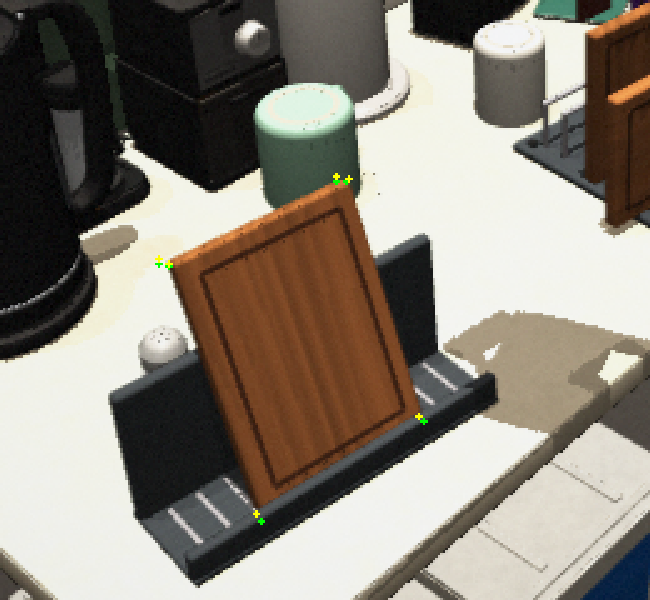

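View pics/t15c.png

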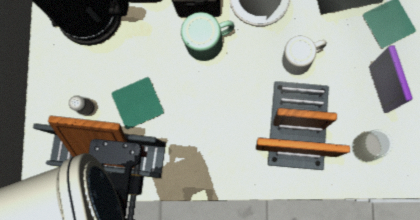

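```bash
python3 -c "
from workcell import ctrl
print(ctrl.close_job())"
```

```text
the job is handed in; nothing more can be done
None
```

The tall board is in the drying stand, leaning back against the splash wall, and I handed the job in at about 17 s of the 35 s allowed.

**What happened**
- I lifted the board out of the rack's farthest slot and lowered it upright just behind the stand's lip, close to the middle. I then tipped it slowly against the wall between half-open fingers and withdrew straight up.
- **First grasp slipped:** it held too close to the top edge, and the board stayed standing in its slot. A grip about 15 mm lower held.
- **First tipping push missed:** the fingers passed just over the board's top edge because the tips sit higher when half open. I repeated the push about 27 mm lower.

**Last checks**
- **Board position:** the last scene picture shows the foot behind the lip and the back against the wall. The visible corners fit the 19–22° model to within a few millimetres.
- **Robot:** the arm was clear of everything and the wrist force was about zero.
- **Other boards:** the small and wide boards are still standing in the rack, and I did not touch the purple look-alike.
- **Disagreement:** the scene and top camera calibrations differed by about 4 mm throughout. In the last top view the arm partly hid the stand, so the lean rests on the scene view alone.

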